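# Ease the sprung lid of the peg tub down and click it shut

### The arm

A 6-joint arm with a two-finger parallel gripper is mounted at the origin on the work surface. World frame = base frame: x ahead of the robot, y to its left, z up, the work surface at z = 0. Lengths are in mm, angles in rad, forces in N, time in s.
With the tool pointing down it reaches from about 275 to 1000 mm from the base axis. Payload 8.4 kg.
Tool frame: the origin (TCP) lies at the very end of the fingers, on their centre line; the grasp point (between the pads) lies 19 mm behind it; z points along the fingers, y is the direction in which the jaws open and shut (so a half turn about z gives the same grasp; the last joint's range is limited). The gripper opens to 85 mm and grips with 20 to 120 N. Pads are 22 mm wide; open, the fingers measure 114 mm over their backs; the gripper's body (76 mm by 85 mm) begins 54 mm behind the grasp point. The pads swing forward as they close: fully open they stand 13 mm farther back than shut.
Start: joints at [-1.203, 0.353, 1.633, -0, 1.155, -0.002], TCP at [225.892, -582.753, 231.281] pointing down, gripper open.
Joint ranges: [-2.63, 2.63], [-0.92, 2.1], [0.06, 2.66], [-1.3, 4.44], [0, 2.69], [-3.02, 3.02]. Speed limits (rad/s): [2.22, 2.22, 2.79, 3.14, 3.14, 3.14].

### API

Orientations are given as a unit quaternion [x, y, z, w].
In Python, from workcell import manip gives the robot as it stands.
- The arm moves only by the tool arm_command, never from a script. Its argument "moves" is one flat list of numbers, 5 for each row, row after row: the gripper's target within -1 to 1 (fully open at 1, half-way at 0, shut at -1), then the shift along the tool's x, y, z in m, then the turn about the tool's z in rad. In form: [grip, dx, dy, dz, turn, grip, dx, dy, dz, turn, ...]. A call has 1 to 10 rows; each row shifts and turns the commanded pose from where the row before left it, along the tool's axes as they then stand; what a row does not reach is not made up. A row lasts 1/12 s, in which the tool goes at most 41.7 mm and 7.16 degrees, less where a joint would pass 70% of its speed; a pose out of reach is approached as far as the arm can. A call is refused whole if a number of a shift passes 0.0417 or a number of a turn 0.125, either way. A call with a gripper value outside its range is refused whole. The fingers move at their own pace and stop on an object; "force" is the grip in N (left out, the last holds). Time passes only in rows, so rows that do not move let the fingers close. It gives the time, the measured TCP pose, the force and the opening at its end, in the units of the state.
- manip.get_state(): the state, without advancing time (a new reading comes with each control period).
- manip.grab_frame(name): name is "side" or "top"; returns (picture, depth): 400x640x3 uint8, red, green, blue; 400x640 float32, mm along the optical axis (not along the pixel's ray), 0 where there is no reading.
- manip.camera_info(name): a dict with "vertical_fov" (degrees; the focal length in pixels is half the picture's height over the tangent of half this angle, whatever the lens; pixels are square), "cx", "cy" (the principal point, pixels), "R" (3x3) and "t" (3): a world point X has camera coordinates R X + t. Camera axes: x right, y down, z forward; pixel columns grow to the right and rows downward; lengths in mm; the calibration is good to about 2 mm. A picture is of the moment at which its call begins. camera_info takes no time and is no camera call.
- manip.job_done(): hands the job in, once; it reports no verdict.
Trained networks look in the newest picture that a camera, given by its name, has taken for a name from the list of things; names that differ only in an ending like _2 or _b are one class to them, and where a whole thing is asked for, a point or a joint stands for the part that bears it (a point fixed in the world has none). Each returns a list of dicts, best first, with "score" (0 to 1); they miss things now and then, are a little off and sometimes report something else, mostly with a low value. They report only what shows in the picture. A call takes as long as a camera call.
- manip.look_for(camera, label): "centre" ([x, y, z] in mm, in world coordinates, good to about 4 mm: the middle of the surface that is visible of it).
- manip.regions_of(camera, label): "pixels" (400x640 bool, what is visible of it).
The state is a dict: "t": time; "joint_pos": joint angles; "joint_velocities": joint speeds; "joint_efforts": joint torques, N m; "tool_pos": TCP position; "ee_rot": TCP orientation; "force": force on the tool from outside, world axes, zero at the start; "wrist_torque": the same for the moment, N m; "opening": opening from 0.0 (shut) to 1.0 (fully open).
Only numpy, scipy, OpenCV 4.12 (cv2) and the standard library are available. Lean on these libraries where they do the work, as an engineer would, in place of code of your own. Each camera call takes 0.05 s, during which the arm holds its last target. There are 200 camera calls.

### The job

The white lid of the green peg tub is parked open on its sprung hinge. Ease it down slowly all the way to its catch, never letting the spring snap it down, then press it down until the catch clicks and holds it fully shut, and let go. Leave everything else on the shelf standing where it is.

Things in the scene. Friction and masses are not known exactly. Their poses are not given: they have to be found in the camera images.
- tub_lid (a joint): hinge angle of the tub's lid, rad: 0 shut, held by the catch; about 0.09 resting on the catch, not yet shut; 1.33 parked open (start). A sprung roller holds it open above about 1.15; below, the hinge spring pulls it down with 1 to 6 N at the handle and it slams if let go. About 2 to 5 N at the handle starts it from the parked position; about 6 to 12 N down on handle or front edge pushes it past the catch.
- tub: green plastic tub fixed to the shelf: 140 mm deep (x), 190 mm wide (y), 100 mm high, turned by up to about 0.35 rad either way. Origin under its centre on the shelf; x from its front to its hinge side (handle and catch are on the front, facing -x), z up.
- tub_hinge (a point): point on the lid's hinge axis, midway along the far upper edge of the tub, 104 mm above the shelf and 78 mm behind the tub's centre; does not move with the lid. Axes are the tub's; y is the hinge axis. The lid, a white plate 6 mm thick and 196 mm wide, reaches 151 mm from the axis.
- lid_bar (a point): middle of the lid's handle: a round steel bar, 12 mm thick, 100 mm long, parallel to the hinge axis, on two 10 mm white arms at its ends (90 mm free between them). Shut, it lies 170 mm from the hinge axis towards the front and 30 mm above it; at lid angle q it is turned up about the axis by q (parked open: 276 mm above the shelf). Axes are the lid's, equal to the tub's when shut; y along the bar.
- lid_front (a point): on the lid's upper face near the middle of its front edge, where it can be pressed: 140 mm from the hinge axis and, with the lid shut, 3 mm above it. Moves with the lid; axes as lid_bar.
- ramekin_mid (a point): bystander: white ceramic ramekin, 86 mm across, 45 mm high, with four wooden clothes pegs standing in it up to about 85 mm above the shelf; point at its centre 22 mm up.
- pinch_bowl_mid (a point): bystander: red silicone pinch bowl, 90 mm across, 35 mm high; point at its centre half-way up.
- stopper_mid (a point): bystander: green glass cruet stopper standing on its broad head, 54 mm across, 66 mm high; point half-way up.
- bucket_mid (a point): bystander: aluminium peg bucket, 136 mm across, 115 mm high, with a wire handle and a black spring clip on it reaching about 205 mm above the shelf; point at its centre 57 mm up.
- jar_mid (a point): bystander: amber glass jar with white lid, 76 mm across, 110 mm high; point half-way up.
- soap_mid (a point): bystander: blue soap block, 95 x 60 x 35 mm; point at its centre.

How it is judged:
By the outcome, as a careful person would: the job done as asked, in the order asked, and still so for the second after the job is handed in, with the robot touching nothing.
It also fails if it takes over 45 s, if anything falls off the work surface, if the arm or the gripper's body presses on something with over 40 N, if the wrist force passes 120 N, or if a joint passes its speed limit or range.

## Working session

There is one attempt and no reset: what is moved stays moved. The work goes in short steps, Python scripts to look and compute and a tool call to move; the robot and the scene stay as the last step left them, time stands still between calls to the robot, and variables do not carry over. Pictures are saved under pics/ and viewed, about 8 in all and at most 12, crops included, and the job is handed in when it is done.

Besides the shell and the picture viewer there is one more tool, called after "Request:" by a JSON object that holds its "api" and its "payload", one argument or row to a line. arm_command: Moves the arm, as the interface text tells. Its arguments: {"type":"object","properties":{"moves":{"type":"array","items":{"type":"number"}},"force":{"type":"number"}},"required":["moves"]}

```bash
mkdir -p pics; ls; python3 - <<'E'
from workcell import manip
import cv2, numpy as np
s=manip.get_state(); print(s['t'],s['tool_pos'],s['ee_rot'],s['force'],s['opening'])
ims=[]
for c in ('side','top'):
    p,d=manip.grab_frame(c); ims.append(p)
    i=manip.camera_info(c); print(c,i)
    for n in ('lid_bar','tub_lid','tub','lid_front','ramekin_mid','pinch_bowl_mid','stopper_mid','bucket_mid','jar_mid','soap_mid'):
        r=manip.look_for(c,n); print(n,[(np.round(x['centre']).tolist(),round(x['score'],2)) for x in r[:2]])
    cv2.imwrite(f'pics/{c}0.png',p[:,:,::-1])
print(manip.get_state()['t'])
E
```

```text
pics
0.0 [ 225.70035233 -582.31512148  230.56381388] [ 9.82957237e-01  1.83833105e-01 -1.31450873e-04 -6.65474920e-04] [-0.49679273 -0.39854526 -1.23537114] 1.0014109686676989
side {'vertical_fov': 45.20996866299636, 'cx': 316.476028912773, 'cy': 201.46360341229698, 'R': array([[-9.12843109e-01, -4.08309789e-01, -7.57821361e-04],
       [-2.78684836e-01,  6.24399709e-01, -7.29698407e-01],
       [ 2.98416186e-01, -6.65888970e-01, -6.83768718e-01]]), 't': array([ 447.95701095,  202.09140693, 1569.13285878])}
lid_bar [([625.0, 115.0, 244.0], 0.57)]
tub_lid [([623.0, 117.0, 245.0], 0.84)]
tub [([597.0, 100.0, 69.0], 0.63)]
lid_front [([619.0, 121.0, 245.0], 0.8)]
ramekin_mid [([524.0, 290.0, 38.0], 0.55)]
pinch_bowl_mid [([596.0, -101.0, 27.0], 0.73)]
stopper_mid [([328.0, -447.0, 31.0], 0.41)]
bucket_mid [([603.0, -436.0, 78.0], 0.84), ([596.0, 95.0, 68.0], 0.68)]
jar_mid [([541.0, 488.0, 82.0], 0.8)]
soap_mid [([348.0, 422.0, 32.0], 0.97), ([622.0, 117.0, 241.0], 0.66)]
top {'vertical_fov': 55.119889683338855, 'cx': 314.14531066740557, 'cy': 205.40247371618185, 'R': array([[ 0.020431  , -0.9997697 ,  0.00656618],
       [-0.99354291, -0.02103598, -0.11148976],
       [ 0.11160221, -0.00424593, -0.99374389]]), 't': array([ -18.85756913,  493.45474567, 1115.26011964])}
lid_bar [([626.0, 98.0, 261.0], 0.64)]
tub_lid [([622.0, 99.0, 258.0], 0.55)]
tub [([598.0, 99.0, 19.0], 0.83)]
lid_front [([622.0, 100.0, 263.0], 0.66)]
ramekin_mid [([532.0, 280.0, 40.0], 0.89)]
pinch_bowl_mid [([591.0, -77.0, 17.0], 0.88)]
stopper_mid [([332.0, -447.0, 23.0], 0.82)]
bucket_mid [([608.0, -481.0, 58.0], 0.6)]
jar_mid [([552.0, 452.0, 106.0], 0.58)]
soap_mid [([358.0, 406.0, 37.0], 0.71)]
1.1
```

View pics/side0.png

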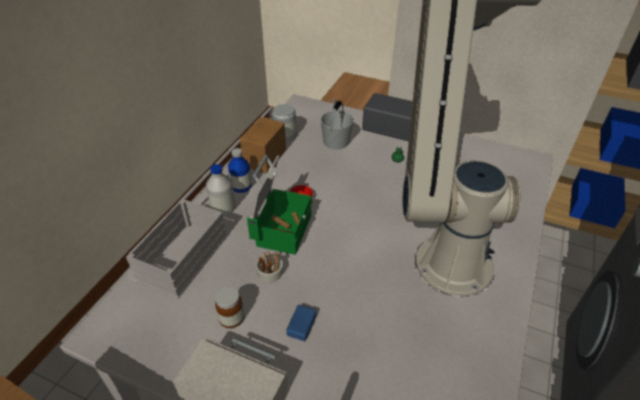

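View pics/top0.png

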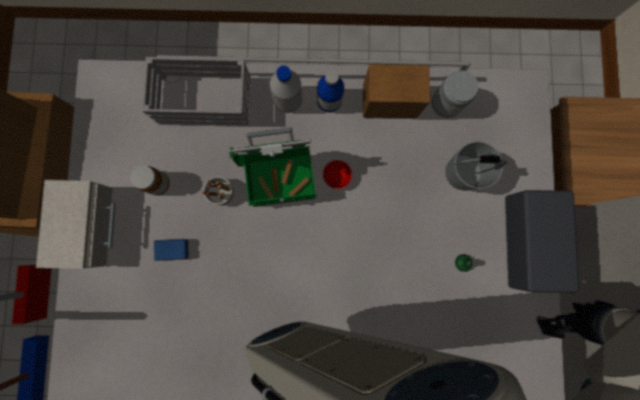

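```bash
cat > h.py <<'E'
from workcell import manip
import numpy as np, cv2
def cloud(c,mask=None):
    p,d=manip.grab_frame(c); i=manip.camera_info(c)
    f=200/np.tan(np.radians(i['vertical_fov']/2))
    v,u=np.indices(d.shape)
    C=np.stack([(u-i['cx'])/f*d,(v-i['cy'])/f*d,d],-1)
    return p,d,(C-i['t'])@i['R']
E
python3 - <<'E'
from h import *
for c in ('side','top'):
    p,d,W=cloud(c)
    for n in ('tub','tub_lid','lid_bar'):
        r=manip.regions_of(c,n)
        if not r: print(c,n,'none');continue
        m=r[0]['pixels']&(d>0); P=W[m]
        v,u=np.nonzero(m)
        print(c,n,r[0]['score'],m.sum(),'uv',u.min(),u.max(),v.min(),v.max(),np.percentile(P,[2,50,98],axis=0).round().tolist())
        if n=='tub':
            T=P[(P[:,2]>60)&(P[:,2]<110)]
            if len(T)>20: print('rect',cv2.minAreaRect(T[:,:2].astype(np.float32)))
            T=P[(P[:,2]<50)]
        if n=='tub_lid':
            for lo,hi in((200,225),(225,250),(250,265),(265,290)):
                T=P[(P[:,2]>lo)&(P[:,2]<hi)]
                if len(T)>10:
                    q=cv2.fitLine(T[:,:2].astype(np.float32),cv2.DIST_HUBER,0,.01,.01).ravel();print(lo,len(T),T.mean(0).round(),T.min(0).round(),T.max(0).round(),'dir',np.arctan2(q[1],q[0]).round(3))
E
```

```text
side tub 0.83 3576 uv 247 311 156 253 [[492.0, -4.0, 0.0], [599.0, 95.0, 66.0], [652.0, 221.0, 278.0]]
rect ((610.2763671875, 7.4879913330078125), (190.26461791992188, 412.9546203613281), 20.615779876708984)
side tub_lid 0.87 714 uv 251 278 155 218 [[593.0, -186.0, 0.0], [624.0, 112.0, 228.0], [776.0, 200.0, 283.0]]
200 60 [615. 134. 214.] [603.   7. 201.] [636. 201. 225.] dir -1.427
225 96 [611. 124. 242.] [591.   3. 227.] [633. 199. 250.] dir -1.428
250 145 [607. 103. 257.] [583.  13. 250.] [641. 198. 265.] dir -1.454
265 119 [632. 109. 278.] [603.  54. 265.] [648. 160. 288.] dir -1.423
side lid_bar 0.59 1061 uv 321 352 101 149 [[545.0, -532.0, 4.0], [605.0, -438.0, 78.0], [671.0, -397.0, 188.0]]
top tub 0.95 4530 uv 231 316 128 205 [[496.0, 2.0, -0.0], [600.0, 101.0, 19.0], [655.0, 211.0, 281.0]]
rect ((571.2101440429688, 102.12763977050781), (153.85443115234375, 215.7176055908203), 7.0250139236450195)
top tub_lid 0.9 770 uv 234 310 128 155 [[593.0, 17.0, 0.0], [623.0, 102.0, 259.0], [707.0, 185.0, 283.0]]
200 16 [620. 107. 214.] [605.  24. 201.] [633. 184. 225.] dir -1.412
225 113 [617. 103. 240.] [599.   8. 225.] [633. 188. 250.] dir -1.417
250 320 [608.  98. 257.] [588.   6. 250.] [635. 190. 265.] dir -1.403
265 251 [636. 104. 280.] [608.  49. 265.] [649. 155. 287.] dir -1.413
top lid_bar none
```

The side view shows the tub at about (283,220) with its lid standing open at (262,180). In the top view the handle bar is at about (270,132), the red bowl at (338,174) and the ramekin at (218,190). The tub's yaw comes out at about 0.16 rad. I'll raise and turn the tool first, then refine the bar's position.

Request:
{"api": "arm_command", "payload": {
  "moves": [1, 0, 0, -0.015, -0.125, 1, 0, 0, -0.015, -0.125, 1, 0, 0, -0.015, -0.125, 1, 0, 0, -0.015, -0.125, 1, 0, 0, -0.015, -0.125, 1, 0, 0, -0.015, -0.125, 1, 0, 0, -0.015, -0.125, 1, 0, 0, -0.015, -0.125, 1, 0, 0, -0.015, -0.125, 1, 0, 0, -0.015, -0.125]
}}

```text
t: 2.33
tool_pos: [225.9, -582.7, 382.0]
ee_rot: [0.687, 0.726, 0.0, -0.0]
force: [0.6, -0.3, -1.0]
opening: 0.997
```

```bash
cat >> h.py <<'E'
from scipy.spatial.transform import Rotation as Ro
def tool():
    s=manip.get_state(); return s,np.array(s['tool_pos']),Ro.from_quat(s['ee_rot']).as_matrix()
E
python3 - <<'E'
from h import *
for c in ('top','side'):
    p,d,W=cloud(c)
    m=(d>0)&(W[...,2]>266)&(W[...,2]<292)&(abs(W[...,0]-635)<25)&(abs(W[...,1]-104)<70)
    P=W[m]; q=cv2.fitLine(P[:,:2].astype(np.float32),cv2.DIST_HUBER,0,.01,.01).ravel()
    al=(P[:,:2]-q[2:])@q[:2]; mid=q[2:]+q[:2]*(np.percentile(al,2)+np.percentile(al,98))/2
    print(c,m.sum(),'angle',np.arctan2(q[1],q[0]),'mid',mid,'len',np.ptp(al),'z',np.percentile(P[:,2],[5,50,95]))
    # tub interior/rim
    m=(d>0)&(W[...,2]>92)&(W[...,2]<108)&(abs(W[...,0]-571)<110)&(abs(W[...,1]-97)<130)
    g=m&(p[...,1].astype(int)>p[...,0]+25)&(p[...,1].astype(int)>p[...,2]+10)
    if g.sum()>10: print('rim',g.sum(),cv2.minAreaRect(W[g][:,:2].astype(np.float32)))
s,t,R=tool(); print(t,R.round(3).tolist(),s['joint_pos'],s['t'])
E
```

```text
top 257 angle -1.4246371 mid [636.10800362 102.4195164 ] len 110.50949730024566 z [272.00874753 280.87707251 284.19529527]
rim 277 ((570.8607788085938, 101.69365692138672), (140.49215698242188, 205.8929443359375), 9.168078422546387)
side 111 angle -1.4264783 mid [633.61933354 107.53071474] len 111.15713002750344 z [269.92139865 279.78609198 283.83726745]
rim 303 ((569.9507446289062, 107.51914978027344), (149.35560607910156, 222.53836059570312), 6.496737003326416)
[ 226.23967486 -583.71858141  383.92437951] [[-0.051, 0.999, 0.002], [0.999, 0.051, -0.004], [-0.004, 0.001, -1.0]] [-1.20341603e+00  2.50673046e-01  1.44109537e+00 -3.58994052e-05
  1.44551071e+00 -1.25465400e+00] 2.4333
```

Request:
{"api": "arm_command", "payload": {
  "moves": [1, 0, 0, 0, -0.1, 1, 0.031, 0.0253, 0, 0, 1, 0.031, 0.0253, 0, 0, 1, 0.031, 0.0253, 0, 0, 1, 0.031, 0.0253, 0, 0, 1, 0.031, 0.0253, 0, 0, 1, 0.031, 0.0253, 0, 0, 1, 0.031, 0.0253, 0, 0, 1, 0.031, 0.0253, 0, 0, 1, 0.031, 0.0253, 0, 0]
}}

```text
t: 3.27
tool_pos: [409.9, -271.1, 380.4]
ee_rot: [0.655, 0.756, -0.0, -0.0]
force: [0.2, -0.0, -0.2]
opening: 0.998
```

Request:
{"api": "arm_command", "payload": {
  "moves": [1, 0.031, 0.0253, 0, 0, 1, 0.031, 0.0253, 0, 0, 1, 0.031, 0.0253, 0, 0, 1, 0.031, 0.0253, 0, 0, 1, 0.031, 0.0253, 0, 0, 1, 0.031, 0.0253, 0, 0, 1, 0.031, 0.0253, 0.005, 0, 1, 0.031, 0.0253, 0.01, 0, 1, 0.031, 0.0253, 0.01, 0, 1, 0.031, 0.0253, 0.01, 0]
}}

```text
t: 4.1
tool_pos: [614.2, 73.0, 344.8]
ee_rot: [0.654, 0.756, -0.0, -0.0]
force: [0.5, -1.2, 0.1]
opening: 1.002
```

```bash
python3 - <<'E'
from h import *
s,t,R=tool(); print(t,R.round(3).tolist(),s['joint_pos'].round(2),s['t'],s['force'])
ims=[]
for c in ('top','side'):
    p,d,W=cloud(c)
    i=manip.camera_info(c);f=200/np.tan(np.radians(i['vertical_fov']/2))
    x=i['R']@np.array([635,104,276])+i['t'];u,v=(x[:2]/x[2]*f+[i['cx'],i['cy']]).astype(int)
    k=p[v-75:v+75,u-75:u+75,::-1]; print(c,u,v); ims.append(cv2.resize(k,(400,400),interpolation=cv2.INTER_CUBIC))
cv2.imwrite('pics/a.png',np.hstack(ims))
E
```

```text
[614.17706298  73.02380439 344.75266551] [[-0.143, 0.99, -0.001], [0.99, 0.143, -0.0], [-0.0, -0.001, -1.0]] [ 0.12  0.26  1.51 -0.    1.37 -0.03] 4.1 [ 0.48374735 -1.19241388  0.11648904]
top 268 133
side 260 165
```

View pics/a.png

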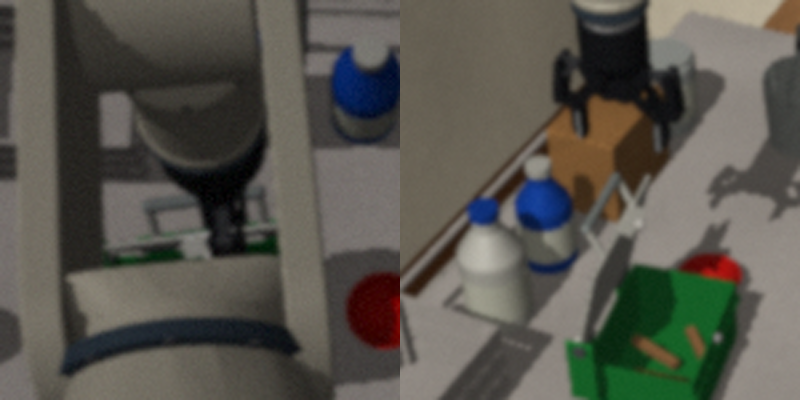

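Request:
{"api": "arm_command", "payload": {
  "moves": [1, 0, 0, 0, 0, 1, 0, 0, 0, 0, 1, 0, 0, 0, 0]
}}

```text
t: 4.45
tool_pos: [613.4, 70.0, 346.4]
ee_rot: [0.653, 0.757, -0.0, 0.0]
force: [0.5, 0.5, 1.1]
opening: 1.001
```

```bash
python3 - <<'E'
from h import *
s,t,R=tool(); print(t,R.round(3).tolist(),s['force'])
for b in ([635,104,276],): print('tool delta to bar',R.T@(np.array(b)-t))
E
```

```text
[613.38863877  70.00727562 346.38924626] [[-0.146, 0.989, 0.0], [0.989, 0.146, -0.0], [-0.0, -0.0, -1.0]] [0.51904787 0.52245171 1.14215533]
tool delta to bar [30.50032872 26.34250751 70.37758507]
```

Request:
{"api": "arm_command", "payload": {
  "moves": [1, 0.015, 0.013, 0, 0, 1, 0.0155, 0.013, 0, 0, 1, 0, 0, 0.015, 0, 1, 0, 0, 0.015, 0, 1, 0, 0, 0, 0, 1, 0, 0, 0, 0]
}}

```text
t: 4.95
tool_pos: [634.4, 103.9, 316.4]
ee_rot: [0.653, 0.757, -0.0, -0.0]
force: [-0.9, 0.3, 0.2]
opening: 1.002
```

```bash
cat > look.py <<'E'
from h import *
import sys
n,b=sys.argv[1],np.array(eval(sys.argv[2]))
s,t,R=tool(); print(t.round(1),s['force'].round(1),s['opening'],s['t'],'delta',(R.T@(b-t)).round(1))
c='side';p,d,W=cloud(c);i=manip.camera_info(c);f=200/np.tan(np.radians(i['vertical_fov']/2))
x=i['R']@b+i['t'];u,v=(x[:2]/x[2]*f+[i['cx'],i['cy']]).astype(int)
k=p[v-55:v+55,u-60:u+60,::-1]; cv2.imwrite(f'pics/{n}.png',cv2.resize(k,None,fx=5,fy=5,interpolation=cv2.INTER_CUBIC)); print(u,v)
E
python3 look.py b '[635,104,276]'; python3 - <<'E'
from h import *
p,d,W=cloud('side')
m=(d>0)&(W[...,2]>266)&(W[...,2]<288)&(abs(W[...,0]-635)<20)&(abs(W[...,1]-104)<70)
v,u=np.nonzero(m)
for a in zip(u,v,W[m].round()): 
    if a[0]%3==0: print(a[0],a[1],a[2])
E
```

```text
[634.4 103.9 316.4] [-0.9  0.3  0.2] 1.0020372706027056 4.95 delta [ 0.   0.6 40.4]
260 165
264 155 [651.  53. 278.]
264 156 [645.  62. 282.]
267 156 [640.  54. 278.]
264 157 [644.  66. 281.]
267 157 [638.  56. 276.]
264 158 [640.  72. 282.]
267 158 [639.  56. 271.]
264 159 [638.  75. 281.]
267 159 [638.  57. 268.]
264 160 [637.  78. 280.]
261 161 [642.  88. 282.]
264 161 [634.  83. 280.]
261 162 [640.  92. 281.]
264 162 [635.  83. 276.]
261 163 [637.  97. 282.]
261 164 [634. 103. 283.]
261 165 [633. 104. 280.]
258 166 [638. 114. 282.]
261 166 [632. 107. 279.]
258 167 [634. 121. 285.]
261 167 [631. 109. 276.]
258 168 [635. 120. 279.]
258 169 [628. 132. 286.]
258 170 [629. 131. 282.]
255 171 [638. 134. 276.]
258 171 [628. 133. 279.]
255 172 [632. 144. 282.]
258 172 [628. 134. 276.]
255 173 [628. 151. 285.]
258 173 [627. 135. 273.]
255 174 [628. 151. 281.]
255 175 [629. 151. 277.]
255 176 [624. 158. 280.]
255 177 [625. 158. 275.]
255 178 [627. 155. 268.]
255 179 [626. 157. 266.]
```

View pics/b.png

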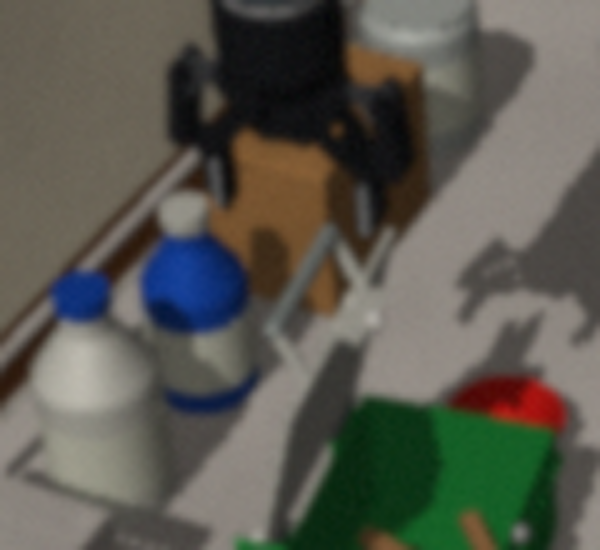

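Picture b: the open fingers at (215,180) and (370,210) straddle the bar, which runs from (270,330) to (330,235), so they are centred. I'll descend and close gently.

Request:
{"api": "arm_command", "payload": {
  "moves": [1, 0, 0, 0.015, 0, 1, 0, 0, 0.015, 0, 1, 0, 0, 0.01, 0, 1, 0, 0, 0.01, 0, 1, 0, 0, 0, 0],
  "force": 25
}}

```text
t: 5.47
tool_pos: [634.3, 104.7, 264.8]
ee_rot: [0.653, 0.758, -0.001, -0.001]
force: [0.4, -0.7, 0.2]
opening: 1.002
```

Request:
{"api": "arm_command", "payload": {
  "moves": [-1, 0, 0, 0, 0, -1, 0, 0, 0, 0, -1, 0, 0, 0, 0, -1, 0, 0, 0, 0, -1, 0, 0, 0, 0, -1, 0, 0, 0, 0]
}}

```text
t: 5.97
tool_pos: [635.2, 105.1, 266.6]
ee_rot: [0.652, 0.758, 0.0, 0.0]
force: [1.6, -1.0, -0.2]
opening: 0.146
```

```bash
python3 look.py c '[635,104,266]'
```

```text
[635.2 105.1 266.6] [ 1.6 -1.  -0.2] 0.14605314378101136 5.9667 delta [-1.1 -0.4  0.6]
260 168
```

View pics/c.png

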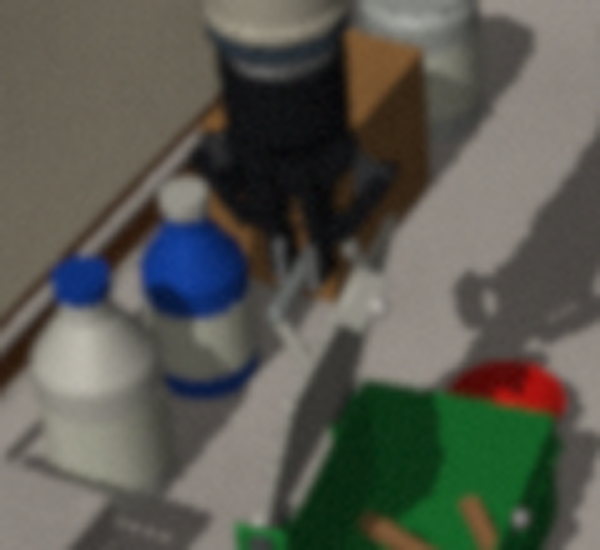

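Picture c: the fingers are closed on the bar at (290,280). The opening of 0.146 is about 12.4 mm, which matches the bar. Next I'll work out the arc as 8 chords, each with a sagitta of 0.5 mm.

```bash
python3 - <<'E'
import numpy as np
q=np.linspace(1.33,0.09,9); f=170*np.cos(q)-30*np.sin(q); z=170*np.sin(q)+30*np.cos(q)
for i in range(8): print(q[i+1].round(3),'dy/row',-(f[i+1]-f[i])/1e4,'dz/row',-(z[i+1]-z[i])/1e4,'cum f',(f[i+1]-f[0]).round(1),'tcp z',(266.6+z[i+1]-z[0]).round(1))
E
```

```text
1.175 dy/row -0.002645514960847652 dz/row 0.00038259410670355863 cum f 26.5 tcp z 262.8
1.02 dy/row -0.002554734369972141 dz/row 0.0007864222513612503 cum f 52.0 tcp z 254.9
0.865 dy/row -0.0024026990703478234 dz/row 0.0011713943981011483 cum f 76.0 tcp z 243.2
0.71 dy/row -0.0021930544029962504 dz/row 0.0015282800934553222 cum f 98.0 tcp z 227.9
0.555 dy/row -0.0019308270052032044 dz/row 0.00184852231107203 cum f 117.3 tcp z 209.4
0.4 dy/row -0.001622304287145863 dz/row 0.002124442623009902 cum f 133.5 tcp z 188.2
0.245 dy/row -0.0012748836790459905 dz/row 0.002349425304932083 cum f 146.2 tcp z 164.7
0.09 dy/row -0.0008968952634407856 dz/row 0.002518075960921462 cum f 155.2 tcp z 139.5
```

Request:
{"api": "arm_command", "payload": {
  "moves": [-1, 0, -0.0026, 0.0003, 0, -1, 0, -0.0027, 0.0003, 0, -1, 0, -0.0026, 0.0003, 0, -1, 0, -0.0027, 0.0004, 0, -1, 0, -0.0026, 0.0004, 0, -1, 0, -0.0027, 0.0004, 0, -1, 0, -0.0026, 0.0004, 0, -1, 0, -0.0027, 0.0004, 0, -1, 0, -0.0026, 0.0005, 0, -1, 0, -0.0027, 0.0005, 0],
  "force": 40
}}

```text
t: 6.85
tool_pos: [608.1, 101.0, 261.7]
ee_rot: [0.653, 0.758, -0.001, -0.0]
force: [-0.5, -1.4, 6.7]
opening: 0.119
```

Request:
{"api": "arm_command", "payload": {
  "moves": [-1, 0, -0.0026, 0.0006, 0, -1, 0, -0.0025, 0.0007, 0, -1, 0, -0.0026, 0.0007, 0, -1, 0, -0.0025, 0.0008, 0, -1, 0, -0.0026, 0.0008, 0, -1, 0, -0.0025, 0.0008, 0, -1, 0, -0.0026, 0.0008, 0, -1, 0, -0.0025, 0.0008, 0, -1, 0, -0.0026, 0.0009, 0, -1, 0, -0.0025, 0.001, 0]
}}

```text
t: 7.68
tool_pos: [583.6, 97.5, 254.2]
ee_rot: [0.653, 0.758, 0.0, 0.0]
force: [-0.2, 0.4, -4.5]
opening: 0.126
```

```bash
python3 look.py d '[584,97,255]'
```

```text
[583.6  97.5 254.2] [-0.2  0.4 -4.5] 0.12576387390340268 7.6833 delta [-0.6  0.4 -0.8]
276 173
```

View pics/d.png

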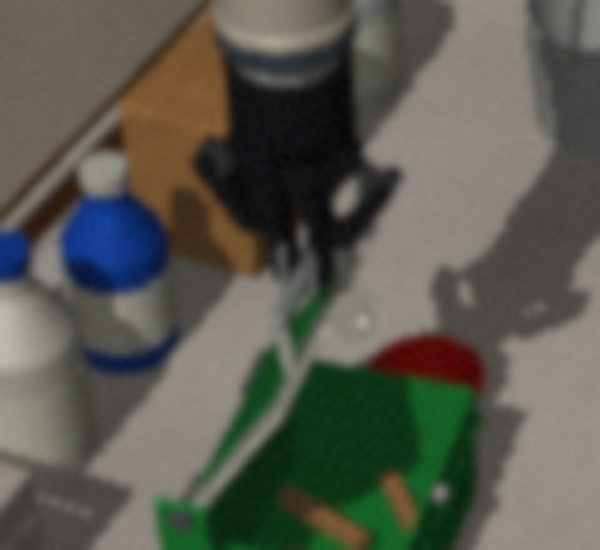

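Picture d: the lid is following, with the bar still held in the fingers at (300,280). Force is small, so I'll continue.

Request:
{"api": "arm_command", "payload": {
  "moves": [-1, 0, -0.0025, 0.001, 0, -1, 0, -0.0024, 0.0011, 0, -1, 0, -0.0025, 0.0011, 0, -1, 0, -0.0024, 0.0011, 0, -1, 0, -0.0024, 0.0012, 0, -1, 0, -0.0024, 0.0012, 0, -1, 0, -0.0024, 0.0012, 0, -1, 0, -0.0023, 0.0012, 0, -1, 0, -0.0024, 0.0013, 0, -1, 0, -0.0023, 0.0013, 0]
}}

```text
t: 8.57
tool_pos: [559.8, 93.9, 242.8]
ee_rot: [0.653, 0.758, 0.0, 0.0]
force: [-2.8, 1.1, 2.4]
opening: 0.119
```

Request:
{"api": "arm_command", "payload": {
  "moves": [-1, 0, -0.0023, 0.0013, 0, -1, 0, -0.0023, 0.0014, 0, -1, 0, -0.0023, 0.0014, 0, -1, 0, -0.0022, 0.0015, 0, -1, 0, -0.0022, 0.0015, 0, -1, 0, -0.0022, 0.0016, 0, -1, 0, -0.0021, 0.0016, 0, -1, 0, -0.0021, 0.0016, 0, -1, 0, -0.0021, 0.0017, 0, -1, 0, -0.0021, 0.0017, 0]
}}

```text
t: 9.4
tool_pos: [537.7, 90.5, 227.4]
ee_rot: [0.653, 0.758, -0.0, -0.0]
force: [-1.8, 0.5, 1.2]
opening: 0.121
```

Request:
{"api": "arm_command", "payload": {
  "moves": [-1, 0, -0.0021, 0.0017, 0, -1, 0, -0.002, 0.0017, 0, -1, 0, -0.002, 0.0018, 0, -1, 0, -0.002, 0.0018, 0, -1, 0, -0.0019, 0.0018, 0, -1, 0, -0.0019, 0.0019, 0, -1, 0, -0.0019, 0.0019, 0, -1, 0, -0.0018, 0.0019, 0, -1, 0, -0.0018, 0.002, 0, -1, 0, -0.0018, 0.002, 0]
}}

```text
t: 10.23
tool_pos: [519.0, 87.6, 208.8]
ee_rot: [0.653, 0.758, -0.0, 0.0]
force: [-0.0, -0.5, -0.4]
opening: 0.119
```

```bash
python3 -c "
from h import *
s,t,R=tool();h=np.array([635.2,105.1,266.6]);print(t,R.T@(t-h),s['force'],s['opening'],'want y -117.3 z 57.2')"
```

```text
[519.04990313  87.62866659 208.78906615] [-2.93185659e-02 -1.17458441e+02  5.78075277e+01] [-0.04180386 -0.47207161 -0.35587469] 0.1186061516650172 want y -117.3 z 57.2
```

Request:
{"api": "arm_command", "payload": {
  "moves": [-1, 0, -0.0018, 0.002, 0, -1, 0, -0.0017, 0.002, 0, -1, 0, -0.0017, 0.0021, 0, -1, 0, -0.0017, 0.0021, 0, -1, 0, -0.0016, 0.0021, 0, -1, 0, -0.0016, 0.0021, 0, -1, 0, -0.0016, 0.0022, 0, -1, 0, -0.0015, 0.0022, 0, -1, 0, -0.0015, 0.0022, 0, -1, 0, -0.0015, 0.0022, 0]
}}

```text
t: 11.07
tool_pos: [503.2, 85.3, 187.6]
ee_rot: [0.652, 0.758, 0.0, 0.0]
force: [0.3, -1.2, -0.1]
opening: 0.119
```

Request:
{"api": "arm_command", "payload": {
  "moves": [-1, 0, -0.0014, 0.0022, 0, -1, 0, -0.0014, 0.0023, 0, -1, 0, -0.0014, 0.0023, 0, -1, 0, -0.0013, 0.0023, 0, -1, 0, -0.0013, 0.0023, 0, -1, 0, -0.0013, 0.0024, 0, -1, 0, -0.0012, 0.0024, 0, -1, 0, -0.0012, 0.0024, 0, -1, 0, -0.0011, 0.0024, 0, -1, 0, -0.0011, 0.0024, 0]
}}

```text
t: 11.9
tool_pos: [490.9, 83.4, 164.3]
ee_rot: [0.652, 0.758, 0.0, 0.0]
force: [1.1, -2.3, -2.5]
opening: 0.119
```

```bash
python3 -c "
from h import *
s,t,R=tool();h=np.array([635.2,105.1,266.6]);print(t,R.T@(t-h),s['force'],s['opening'],'want y -146.2 z 101.9')"; python3 look.py e '[490,83,165]'
```

```text
[490.88534688  83.42691189 164.28184268] [ 5.94014943e-03 -1.46008021e+02  1.02211080e+02] [ 1.13002819 -2.28765956 -2.49640881] 0.11855504971232238 want y -146.2 z 101.9
[490.9  83.4 164.3] [ 1.1 -2.3 -2.5] 0.11855504971232238 11.9 delta [-0.3 -0.9 -0.7]
306 200
```

View pics/e.png

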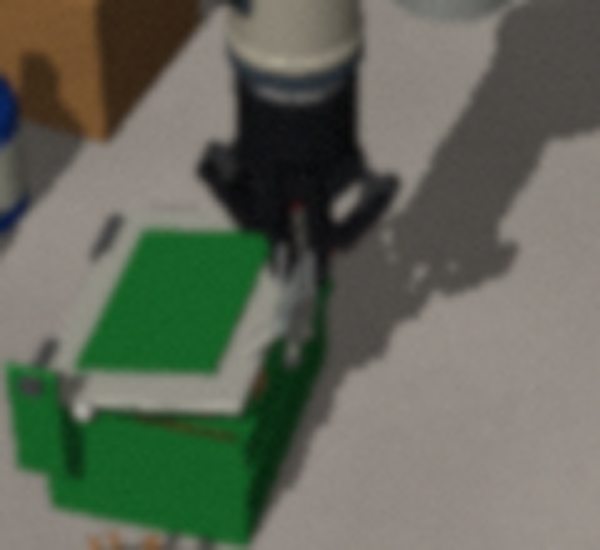

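Picture e: the lid is nearly down, about 0.24 rad, with the bar still gripped at (295,290). I'll go slower now, to the catch.

Request:
{"api": "arm_command", "payload": {
  "moves": [-1, 0, -0.001, 0.0024, 0, -1, 0, -0.001, 0.0024, 0, -1, 0, -0.001, 0.0025, 0, -1, 0, -0.001, 0.0025, 0, -1, 0, -0.0009, 0.0025, 0, -1, 0, -0.0009, 0.0025, 0, -1, 0, -0.0008, 0.002, 0, -1, 0, -0.0007, 0.002, 0, -1, 0, -0.0006, 0.002, 0, -1, 0, -0.0006, 0.002, 0]
}}

```text
t: 12.78
tool_pos: [483.5, 82.3, 142.3]
ee_rot: [0.653, 0.758, 0.001, 0.001]
force: [4.2, -1.3, 7.6]
opening: 0.119
```

Request:
{"api": "arm_command", "payload": {
  "moves": [-1, 0, -0.0004, 0.0015, 0, -1, 0, -0.0004, 0.0015, 0, -1, 0, 0, 0, 0, -1, 0, 0, 0, 0]
}}

```text
t: 13.12
tool_pos: [482.6, 82.3, 139.2]
ee_rot: [0.652, 0.758, 0.001, 0.001]
force: [5.7, -1.3, 1.7]
opening: 0.116
```

```bash
python3 -c "
from h import *
s,t,R=tool();h=np.array([635.2,105.1,266.6]);print(t,R.T@(t-h),s['force'],s['opening'],'want at catch y -155.2 z 127.1; shut -158.6,142.2')"
```

```text
[482.64185878  82.25545553 139.1568625 ] [ 6.57284522e-02 -1.54589516e+02  1.27042080e+02] [ 5.7379655  -1.26825886  1.67972926] 0.11568351346069605 want at catch y -155.2 z 127.1; shut -158.6,142.2
```

Now I'll press past the catch.

Request:
{"api": "arm_command", "payload": {
  "moves": [-1, 0, -0.0004, 0.0015, 0, -1, 0, -0.0004, 0.0015, 0, -1, 0, -0.0004, 0.0015, 0, -1, 0, -0.0003, 0.0015, 0, -1, 0, -0.0003, 0.0015, 0, -1, 0, -0.0003, 0.0015, 0, -1, 0, -0.0002, 0.0015, 0, -1, 0, -0.0002, 0.0015, 0, -1, 0, -0.0001, 0.0015, 0],
  "force": 60
}}

```text
t: 13.87
tool_pos: [480.2, 81.9, 125.7]
ee_rot: [0.652, 0.758, 0.001, 0.001]
force: [3.6, -2.2, 9.4]
opening: 0.107
```

Request:
{"api": "arm_command", "payload": {
  "moves": [-1, 0, 0, 0.001, 0, -1, 0, 0, 0.001, 0, -1, 0, 0, 0, 0]
}}

```text
t: 14.12
tool_pos: [480.0, 81.8, 124.2]
ee_rot: [0.653, 0.758, 0.001, 0.001]
force: [2.7, -3.3, 11.5]
opening: 0.104
```

```bash
python3 -c "
from h import *
s,t,R=tool();h=np.array([635.2,105.1,266.6]);print(t,R.T@(t-h),s['force'],s['opening'],'shut -158.6,142.2')"
```

```text
[479.95340129  81.76646823 124.17851121] [-1.30318534e-02 -1.57287660e+02  1.42093041e+02] [ 2.70917536 -3.31011658 11.54436058] 0.1044390288342722 shut -158.6,142.2
```

Request:
{"api": "arm_command", "payload": {
  "moves": [-1, 0, 0, 0.0015, 0, -1, 0, 0, 0.0015, 0, -1, 0, 0, 0.001, 0, -1, 0, 0, 0, 0]
}}

```text
t: 14.45
tool_pos: [479.8, 81.8, 121.3]
ee_rot: [0.653, 0.758, 0.001, 0.001]
force: [-4.1, -3.0, 30.6]
opening: 0.109
```

```bash
python3 look.py f '[480,82,130]'; python3 - <<'E'
from h import *
for c in('side','top'):
    p,d,W=cloud(c)
    o=np.array([649,106.]);a=.148;x=np.array([np.cos(a),np.sin(a)]);y=np.array([-x[1],x[0]])
    q=W[...,:2]-o;F=-q@x;Y=q@y
    m=(d>0)&(abs(Y)<80)&(F>20)&(F<110)&(abs(W[...,2]-115)<40)
    k=np.polyfit(F[m],W[...,2][m],1);print(c,m.sum(),k,'z med',np.median(W[...,2][m]))
E
```

```text
[479.8  81.8 121.3] [-4.1 -3.  30.6] 0.10893489718097711 14.45 delta [ 0.2  0.3 -8.7]
309 209
side 873 [-2.91745740e-02  1.08437193e+02] z med 106.65706393458439
top 507 [-4.30869888e-02  1.09269321e+02] z med 107.58256569065318
```

View pics/f.png

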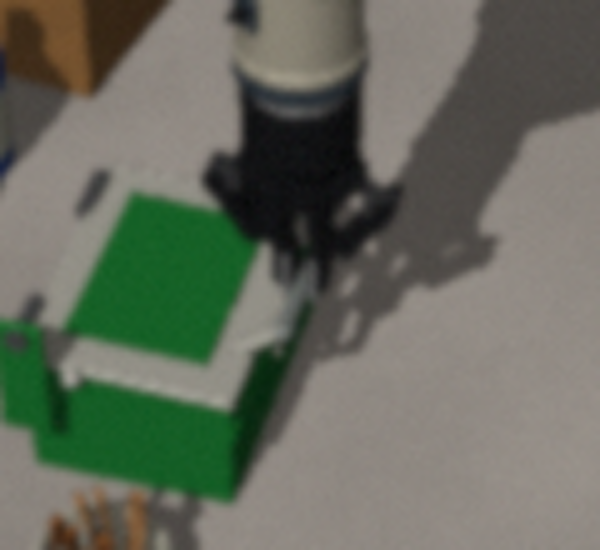

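Picture f: the lid is flat on the tub, with the seam closed along (150,385). The measured slope is about 0 and force is 30 N against a hard stop, so it is shut. I'll relax the load, then open and rise.

Request:
{"api": "arm_command", "payload": {
  "moves": [-1, 0, 0, -0.0015, 0, -1, 0, 0, -0.0015, 0, -1, 0, 0, 0, 0, 1, 0, 0, 0, 0, 1, 0, 0, 0, 0, 1, 0, 0, 0, 0, 1, 0, 0, 0, 0, 1, 0, 0, 0, 0, 1, 0, 0, 0, 0, 1, 0, 0, 0, 0]
}}

```text
t: 15.43
tool_pos: [478.6, 81.6, 121.9]
ee_rot: [0.653, 0.758, -0.0, -0.0]
force: [-0.6, -0.0, -0.2]
opening: 0.999
```

Request:
{"api": "arm_command", "payload": {
  "moves": [1, 0, 0, -0.005, 0, 1, 0, 0, -0.01, 0, 1, 0, 0, -0.02, 0, 1, 0, 0, -0.03, 0, 1, 0, 0, -0.03, 0, 1, 0, 0, -0.03, 0, 1, 0, 0, -0.03, 0, 1, 0, 0, -0.02, 0, 1, 0, 0, 0, 0, 1, 0, 0, 0, 0]
}}

```text
t: 16.27
tool_pos: [479.4, 81.8, 299.0]
ee_rot: [0.653, 0.758, 0.001, 0.001]
force: [-0.8, -0.5, -0.2]
opening: 0.994
```

```bash
python3 look.py g '[520,85,120]'; python3 - <<'E'
from h import *
for c in('side','top'):
    p,d,W=cloud(c)
    o=np.array([649,106.]);a=.148;x=np.array([np.cos(a),np.sin(a)]);y=np.array([-x[1],x[0]])
    q=W[...,:2]-o;F=-q@x;Y=q@y
    m=(d>0)&(abs(Y)<80)&(F>20)&(F<130)&(abs(W[...,2]-115)<25)
    k=np.polyfit(F[m],W[...,2][m],1);print(c,m.sum(),k,'z med',np.median(W[...,2][m]))
    m=(d>0)&(abs(Y)<45)&(F>155)&(F<185)&(W[...,2]>115); print('bar z',m.sum(),np.percentile(W[...,2][m],[50,90]) if m.any() else '')
    for n in ('ramekin_mid','pinch_bowl_mid','stopper_mid','bucket_mid','jar_mid','soap_mid'):
        r=manip.look_for(c,n); print(n,[(np.round(x['centre']).tolist(),round(x['score'],2)) for x in r[:1]])
print(manip.get_state()['t'])
E
```

```text
[479.4  81.8 299. ] [-0.8 -0.5 -0.2] 0.9941588843070381 16.2667 delta [ -2.8  40.  179.1]
297 208
side 1098 [-1.72466797e-02  1.09416101e+02] z med 108.1141024078045
bar z 851 [511.33939644 683.20390449]
ramekin_mid [([523.0, 289.0, 40.0], 0.76)]
pinch_bowl_mid [([596.0, -104.0, 28.0], 0.59)]
stopper_mid []
bucket_mid [([606.0, -445.0, 82.0], 0.86)]
jar_mid [([541.0, 487.0, 84.0], 0.65)]
soap_mid [([349.0, 423.0, 33.0], 0.82)]
top 252 [-1.76290217e-02  1.08972972e+02] z med 107.46043617979119
bar z 1570 [681.91590021 683.56913777]
ramekin_mid []
pinch_bowl_mid [([590.0, -78.0, 19.0], 0.65)]
stopper_mid [([335.0, -450.0, 28.0], 0.56)]
bucket_mid [([605.0, -477.0, 62.0], 0.56)]
jar_mid [([549.0, 452.0, 107.0], 0.92)]
soap_mid [([356.0, 406.0, 34.0], 0.59)]
17.0167
```

View pics/g.png

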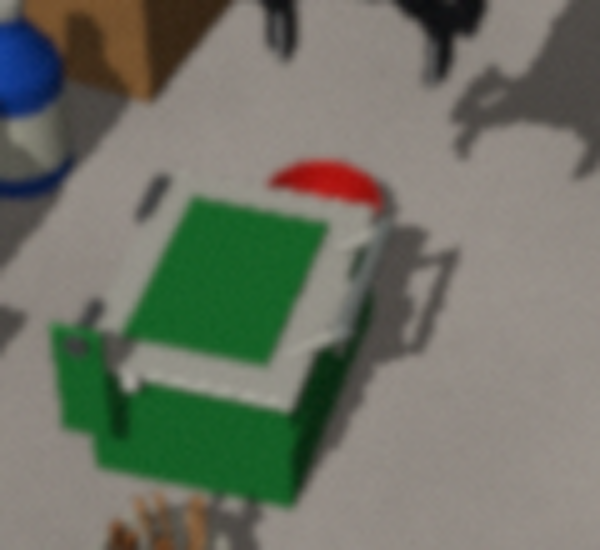

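Picture g: the lid lies flat and stays shut, with the gripper clear above it. The bystanders are where they were at the start.

```bash
python3 -c "
from workcell import manip
print(manip.job_done())"
```

```text
the job is handed in; nothing more can be done
None
```

The lid is shut on its catch and the job is handed in, at about 17 s on the robot's clock.

**What I did:** I gripped the handle bar and led the lid down its arc at about 0.2 rad/s, as far as the catch. I then pressed until it met a hard stop, at about 31 N on the wrist. After that I took the load off, opened the gripper and rose to 299 mm.

**Last checks after letting go:**
- **Lid:** both cameras measured it flat, with a slope of about -0.02 rad and its top near 108 mm. Resting on the catch unshut would have read about +0.09. No click can be sensed directly, so "caught" is inferred from the lid staying flat once released.
- **Gripper:** it is clear of everything, with wrist force near zero.
- **Other things on the shelf:** each was found within network error of its starting place by at least one camera. The stopper was missed in the last side view and the ramekin in the last top view, so each of those rests on one camera only.
- **Failed check:** my final handle-bar height reading was spoiled by the arm in view, so I ignored it.

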